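# Load the cold plate into the chilled display

## Robot

A 6-joint arm with a two-finger parallel gripper is mounted at the origin on the work surface. World frame = base frame: x ahead of the robot, y to its left, z up, the work surface at z = 0. Lengths are in m, angles in degrees, forces in N, time in s.
With the tool pointing down it reaches from about 0.2 to 0.875 m from the base axis. Payload 3.4 kg.
Tool frame: the origin (TCP) lies on the centre line of the jaws, within the pads' length; the fingertips stand 19 mm ahead of it and the grasp point (between the pads) is the TCP; z points along the fingers, y is the direction in which the jaws open and shut (so a half turn about z gives the same grasp; the last joint's range is limited). The gripper opens to 94 mm and grips with 3 to 60 N. Pads are 16 mm wide; open, the fingers measure 119 mm over their backs; the gripper's body (75 mm by 177 mm) begins 78 mm behind the grasp point.
Start: joints at [-83.709, 15.808, 86.224, -0, 77.962, -6.933], TCP at [0.132, -0.56, 0.224] pointing down, gripper open.
Joint ranges: [-165.64, 165.64], [-43.16, 119.46], [12.63, 154.43], [-67.54, 247.53], [6.08, 155.33], [-154.97, 154.97]. Speed limits (degrees/s): [147.25, 147.25, 180, 180, 180, 180].

## Interface

Orientations are given as [roll, pitch, yaw] about the fixed x, y, z axes, in that order (R = Rz(yaw) Ry(pitch) Rx(roll)).
In Python, from rig import bot gives the robot as it stands. The module is installed in compiled form; this text tells all that it offers.
- The arm moves only by the tool drive_tool, never from a script. Its argument "moves" is a list of rows, each a list of 7 numbers: the turn, a rotation vector about the tool's x, y, z in degrees, then the shift along the tool's x, y, z in mm, then the finger opening in mm, from 0 to 94. In form: [[rx, ry, rz, tx, ty, tz, jaw], ...]. A call has 1 to 20 rows; each row shifts and turns the commanded pose from where the row before left it, along the tool's axes as they then stand; what a row does not reach is not made up. A row lasts 1/8 s, in which the tool goes at most 62.5 mm and 10.7 degrees, less where a joint would pass 70% of its speed; a pose out of reach is approached as far as the arm can. A call with a gripper value outside its range is refused whole. The fingers move at their own pace and stop on an object; "grip_force" is the grip in N (left out, the last holds). Time passes only in rows, so rows that do not move let the fingers close. It gives the time, the measured TCP pose, the force and the opening at its end, in the units of the state.
- bot.get_state(): the state, without advancing time (a new reading comes with each control period).
- bot.snapshot(name): name is "scene" or "top" or "wrist"; returns the picture (420x560x3 uint8, blue, green, red); there is no depth.
- bot.camera_model(name): a dict with "vertical_fov" (degrees; the focal length in pixels is half the picture's height over the tangent of half this angle, whatever the lens; pixels are square), "cx", "cy" (the principal point, pixels), "k1" (the pictures are not rectified: a ray, as slopes to the right and down, at radius r is drawn at 1 + k1 r^2 times it, then the intrinsics apply), "view" (4x4, takes a point from world to camera coordinates); the wrist camera has in their place "T_tool_cam" (4x4, takes a point from camera to tool coordinates, whose origin is the TCP and whose axes are the flange's). Camera axes: x right, y up, looking along -z (the intrinsics and any distortion apply to the point x, -y, -z); pixel columns grow to the right and rows downward; lengths in m; the calibration is good to about 2 mm. A picture is of the moment at which its call begins: read the wrist's pose just before it. camera_model takes no time and is no camera call.
- bot.hand_in(): hands the job in, once; it reports no verdict.
The state is a dict: "clock": time; "q": joint angles; "joint_velocities": joint speeds; "joint_efforts": joint torques, N m; "position": TCP position; "tcp_rot": TCP orientation; "force": force on the tool from outside, world axes, zero at the start; "ft_torque": the same for the moment, N m; "finger_gap": finger opening in m.
Only numpy, scipy, OpenCV 4.12 (cv2) and the standard library are available. Lean on these libraries where they do the work, as an engineer would, in place of code of your own. Each camera call takes 0.05 s, during which the arm holds its last target.

## Task

Swing the loading shelf, with the cold plate lying on it, round on its pin until it is in line with the slot of the display base. Then push the cold plate into the slot until you feel it come up solid against the hidden end stop, without ramming it, and leave it there with the shelf still in line. Leave the bowl, the steel cup and the spoon where they are.

Things in the scene. Friction and masses are not known exactly. Their poses are not given: they have to be found in the camera images.
- base: Chilled display base, fixed: black and steel box 300 long (x), 220 wide (y), 62 high, with a clear hood on its deck from 88 behind the mouth face, handle top at z = 227. Origin on the table under the middle of the slot mouth; x points level into the slot, square to the mouth face; z up. The shelf's pin stands at x = -1, y = +58.
- slot_mouth (a point): Middle of the slot's mouth, at z = 29; axes as the base's. The slot is 102 wide (y), its floor at z = 12, its roof at z = 46. The end stop inside is out of sight and adjustable: its solid face lies 75 to 105 beyond the mouth, differently each time.
- shelf: Swing-out loading shelf standing on the table, held by an upright pin in the base. Origin on the pin, on the table, at the inner end and in the outer face of its +y rail; x along the shelf to its inner end. In line with the slot its x is the base's x and its inner end lies flat on the mouth face, which stops it. It starts with the outer end swung 23 to 49 degrees to the base's +y side.
- shelf_push (a point): Point on the outer face of the shelf's +y rail, 135 from the pin, 20 from the outer end, z = 22. x: along the shelf to its inner end; y: out of the rail. Push here along -y (3 to 12 N) to swing it in. The shelf is a steel channel 155 long, 116 wide, open at both ends: floor top z = 13, underside z = 7, a rail 10 wide on each long side up to z = 31, 96 between rails.
- plate: Cold plate: loose rigid white plastic slab with grey ribs on top, 140 long (x), 90 wide (y), 28 thick, 0.3 to 0.55 kg. Origin at the centre of its underside; x points to the end that goes in first, the rear face is 70 behind the origin. It lies between the shelf's rails, too wide to grip. When home, 35 to 65 of it still stands out of the mouth.
- feeler (a joint): Travel in m of a light steel contact plate hidden on the end stop: 0 until the cold plate touches it, wherever the stop is set; the cold plate pushes it back with about 1 N until, at 0.006, the cold plate meets the solid stop. It stays where it is pushed.
- bowl: White bowl, 110 across, 50 high, a bystander. Origin at the centre of its underside.
- cup: Steel cup, 72 across, 70 high, a bystander. Origin at the centre of its underside.
- ladle: Black-handled spoon 200 long, lying on the table along its x, a bystander. Origin near its middle, at its underside.
Things that resemble listed ones, but are neither listed nor needed, are in the scene too. Leave any green or turquoise look-alike of the shelf alone.

How it is judged (in metres and radians):
On the way:
1. the shelf has been swung into line with the slot, the cold plate still lying on it outside the slot (angle between the x axis of shelf and the x axis of base, either way round below 0.05 rad and x of plate in the frame of base between -0.14 and -0.05 m), for 0.1 s.
At the end, for the whole second after the job is handed in: The cold plate lies flat in the slot, within 2 mm of the solid end stop (contact plate pushed back more than 4 of its 6 mm), in line with the slot within 0.08 rad and at rest; the shelf is in line within 0.06 rad (value of joint feeler above 0.004 m and angle between the x axis of shelf and the x axis of base, either way round below 0.06 rad and x of plate in the frame of base above -0.01 m and angle between the x axis of plate and the x axis of base, either way round below 0.08 rad and angle between plate's own z axis and vertical below 0.08 rad and linear speed of plate below 0.01 m/s); the robot touches nothing.
It fails at once if the cold plate is rammed: the fingers press on it with more than 40 N (contact force between the fingers and plate above 40 N).
It fails at once if the bowl, cup or spoon is moved more than 20 mm (distance of any of bowl, cup, ladle from where it was at the start of the episode above 0.02 m).
It also fails if it takes over 54 s, if anything falls off the work surface, if the arm or the gripper's body presses on something with over 40 N, if the wrist force passes 120 N, or if a joint passes its speed limit or range.

## Working session

There is one attempt and no reset: what is moved stays moved. The work goes in short steps, Python scripts to look and compute and a tool call to move; the robot and the scene stay as the last step left them, time stands still between calls to the robot, and variables do not carry over. Pictures are saved under pics/ and viewed, and the job is handed in when it is done.

Besides the shell and the picture viewer there is one more tool, called after ">>>" as name(argument=value, ...) on one line, values as JSON. drive_tool: Moves the arm, as the interface text tells. Its arguments: {"type":"object","properties":{"moves":{"type":"array"},"grip_force":{"type":"number"}},"required":["moves"]}

```bash
mkdir -p pics; python3 - <<'E'
from rig import bot
import cv2,numpy as np
for n in ["scene","top"]:
    im=bot.snapshot(n); cv2.imwrite(f"pics/{n}0.png",im)
for n in ["scene","top","wrist"]: print(n,bot.camera_model(n))
print(bot.get_state())
E
```

```text
scene {'vertical_fov': 47.64660746019835, 'cx': 289.017378908649, 'cy': 209.5499807588311, 'k1': 0.04422706516827213, 'view': array([[ 0.74738853,  0.66419659,  0.01591473, -0.37929672],
       [-0.5497171 ,  0.60476262,  0.576258  ,  0.27828016],
       [ 0.37312397, -0.43943721,  0.81711287, -1.60493849],
       [ 0.        ,  0.        ,  0.        ,  1.        ]])}
top {'vertical_fov': 55.021621569610936, 'cx': 286.1536996950849, 'cy': 213.07131425901326, 'k1': -0.047900421645029605, 'view': array([[-0.01297793, -0.99953735,  0.02750735, -0.03255939],
       [ 0.99875455, -0.01163254,  0.0485184 , -0.49316227],
       [-0.04817597,  0.02810276,  0.99844344, -1.11683205],
       [ 0.        ,  0.        ,  0.        ,  1.        ]])}
wrist {'vertical_fov': 58.25306434112343, 'cx': 279.945485650566, 'cy': 211.02011589062434, 'k1': -0.07017313090366438, 'T_tool_cam': array([[-5.94647732e-04,  9.60255516e-01,  2.79121820e-01,
         8.20989527e-02],
       [ 9.99999346e-01,  2.98265138e-04,  1.10430850e-03,
        -5.41423310e-04],
       [ 9.77166018e-04,  2.79122294e-01, -9.60255065e-01,
        -1.60484804e-01],
       [ 0.00000000e+00,  0.00000000e+00,  0.00000000e+00,
         1.00000000e+00]])}
{'clock': 0.1, 'q': array([-8.37087452e+01,  1.58446479e+01,  8.62850254e+01, -9.06169656e-05,
        7.79622253e+01, -6.93414170e+00]), 'joint_velocities': array([-0.14054972, -0.16483901, -0.06413304,  0.12000114, -0.10275405,
       -0.08743676]), 'joint_efforts': array([ 2.44396695e-03, -4.05453408e+01, -2.37781101e+01,  7.03460863e-02,
        2.98824452e-02, -4.88970409e-05]), 'position': array([ 0.13148067, -0.55929886,  0.22370521]), 'tcp_rot': array([-1.79908763e+02, -1.10068197e-02,  1.32254067e+01]), 'force': array([ 0.9856153 , -0.03383956,  0.13835498]), 'ft_torque': array([0.03438104, 0.06034025, 0.0071814 ]), 'finger_gap': 0.09361548141519038}
```

View pics/scene0.png

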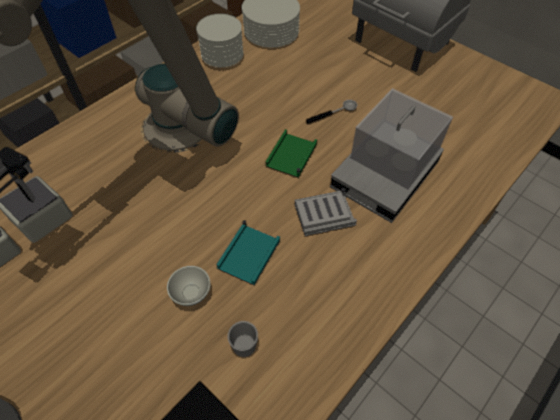

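View pics/top0.png

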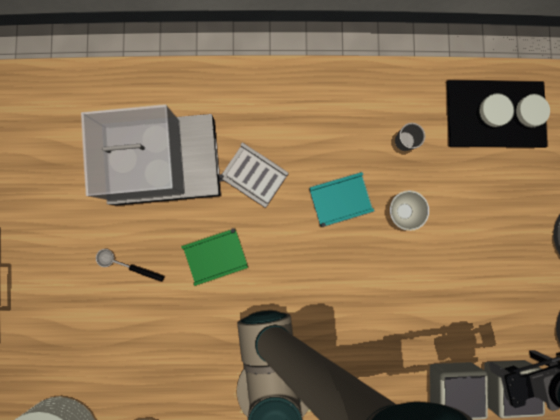

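The top view shows the base at (150,152) with its mouth to the right. The steel shelf with the white ribbed plate is at (255,175). The green look-alike is at (215,257) and the turquoise one at (341,199). The steel shelf fits because it is pinned to the mouth and carries the plate. I'll confirm that in an enlarged crop.

```bash
python3 - <<'E'
import cv2
im=cv2.imread("pics/top0.png")
cv2.imwrite("pics/top0c.png",cv2.resize(im[95:225,165:305],None,fx=5.5,fy=4.6*5.5/4.6*0.83 if 0 else 4.5,interpolation=cv2.INTER_CUBIC))
im=cv2.imread("pics/scene0.png")
cv2.imwrite("pics/scene0c.png",cv2.resize(im[120:250,280:440],None,fx=4.5,fy=4.5,interpolation=cv2.INTER_CUBIC))
E
```

```text
(no output)
```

View pics/top0c.png

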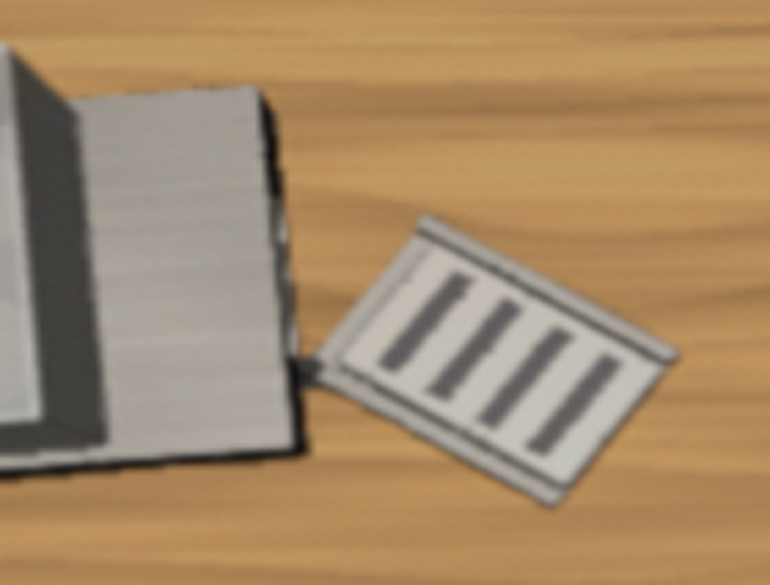

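View pics/scene0c.png

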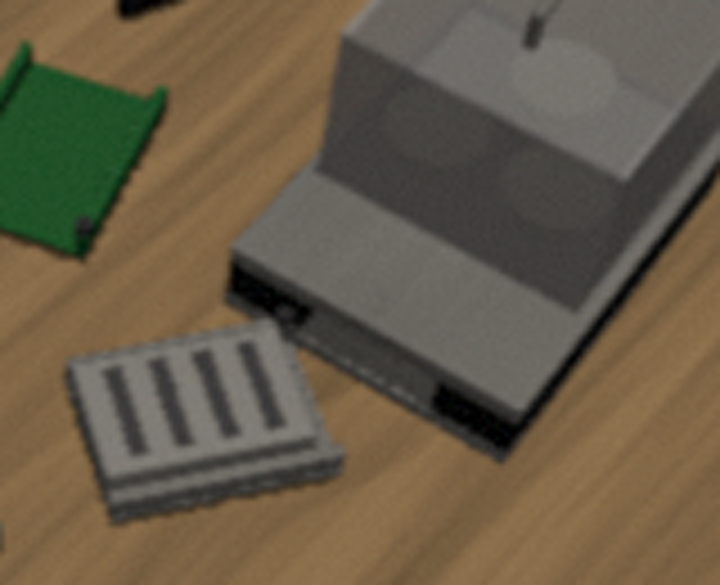

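```bash
cat > h.py <<'E'
import numpy as np
from rig import bot
def ray(name,u,v,T=None,W=420):
    m=bot.camera_model(name); f=210/np.tan(np.radians(m['vertical_fov']/2))
    d=np.array([(u-m['cx'])/f,(v-m['cy'])/f]); r0=np.hypot(*d); r=r0
    for _ in range(30): r=r0/(1+m['k1']*r*r)
    s=d*(r/r0 if r0>0 else 1)
    c=np.array([s[0],-s[1],-1])
    if name=='wrist': C=T@m['T_tool_cam']
    else: C=np.linalg.inv(m['view'])
    return C[:3,3],C[:3,:3]@c
def pt(name,u,v,z,T=None):
    o,d=ray(name,u,v,T); return o+d*(z-o[2])/d[2]
def proj(name,p,T=None):
    m=bot.camera_model(name); f=210/np.tan(np.radians(m['vertical_fov']/2))
    V=m['view'] if name!='wrist' else np.linalg.inv(T@m['T_tool_cam'])
    c=V@np.append(p,1); s=np.array([c[0],-c[1]])/-c[2]; s=s*(1+m['k1']*(s@s))
    return s*f+[m['cx'],m['cy']]
E
python3 - <<'E'
from h import *
P=lambda x,y,z:pt('top',165+(x+.5)/5.5-.5,95+(y+.5)/4.5-.5,z)
S=lambda x,y,z:pt('scene',280+(x+.5)/4.5-.5,120+(y+.5)/4.5-.5,z)
a=P(259,87,.062);b=P(298,450,.062)
a2=S(517,412,.062);b2=S(235,249,.062)
for A,B in((a,b),(a2,b2)):
    d=B-A;m=(A+B)/2;print(A,B,m,np.hypot(*d[:2]),'x dir',np.degrees(np.arctan2(d[0],-d[1]))," yb ang",np.degrees(np.arctan2(d[1],d[0])))
r=[P(552,505,.031),P(678,352,.031),P(425,218,.031),P(318,370,.031)]
for i in range(4): d=r[i]-r[i-1];print(r[i],np.hypot(*d[:2]),np.degrees(np.arctan2(d[1],d[0])))
for q in [(112,490),(342,450)]:print(S(*q,.031))
E
```

```text
[0.76144989 0.16103737 0.062     ] [0.54186544 0.14241906 0.062     ] [0.65165766 0.15172821 0.062     ] 0.22037234578689127 x dir -85.15355008367331  yb ang -175.1535500836733
[0.75887686 0.16304741 0.062     ] [0.54582522 0.14709043 0.062     ] [0.65235104 0.15506892 0.062     ] 0.21364836765566073 x dir -85.71670288499797  yb ang -175.71670288499797
[0.50969884 0.02004726 0.031     ] 0.1437489320954539 -125.88620587594701
[ 0.6033341  -0.04429287  0.031     ] 0.11360992853414947 -34.49434844951329
[0.68777235 0.08231448 0.031     ] 0.15218159814268334 56.29948704021311
[0.5939612  0.13651017 0.031     ] 0.10834068677942048 149.9845175323713
[ 0.59683195 -0.03553693  0.031     ]
[0.68544767 0.08578768 0.031     ]
```

```bash
python3 - <<'E'
from h import *
for q in [(182,247),(238,230),(248,268),(195,284)]:print(pt('top',*q,.031))
for q in [(104,257),(163,277)]:print('spoon',pt('top',*q,.01))
for q in [(410,211)]:print('bowl',pt('top',*q,.03))
xb=np.radians(94.8);x=np.array([np.cos(xb),np.sin(xb)]);y=np.array([-x[1],x[0]])
M=np.array([.6515,.1525]);pin=M-.001*x+.058*y
d=np.array([.5097,.0200])-pin;th=np.arctan2(-d[1],-d[0]);print('pin',pin,np.hypot(*d),np.degrees(th))
# finger centre path
for ang in [np.degrees(th)]*2+list(np.linspace(np.degrees(th),94.8,9)):
    t=np.radians(ang);xs=np.array([np.cos(t),np.sin(t)]);ys=np.array([-xs[1],xs[0]])
    a=xb-t;h=.0125*np.cos(a)+.008*np.sin(a)
    c=pin-.125*xs+h*ys
    s0=pin-.125*xs+(h+.035)*ys
    print(round(ang,1),c,'start',s0)
E
```

```text
[0.40229748 0.24789533 0.031     ]
[0.44689762 0.09457136 0.031     ]
[0.34276684 0.06814417 0.031     ]
[0.30123124 0.21287336 0.031     ]
spoon [0.37620835 0.47064205 0.01      ]
spoon [0.31905299 0.3058084  0.01      ]
bowl [ 0.49363786 -0.3843457   0.03      ]
pin [0.59378709 0.14665019] 0.1520227293315936 56.418550914004754
56.4 [0.51234544 0.05067995] start [0.48318693 0.07003922]
56.4 [0.51234544 0.05067995] start [0.48318693 0.07003922]
56.4 [0.51234544 0.05067995] start [0.48318693 0.07003922]
61.2 [0.52059362 0.04423972] start [0.48991811 0.06109241]
66.0 [0.52944384 0.03846418] start [0.4974663 0.0526922]
70.8 [0.53884506 0.03341741] start [0.50578956 0.04492105]
75.6 [0.5487383  0.02915986] start [0.51483648 0.03785852]
80.4 [0.55905684 0.02574728] start [0.52454627 0.03158   ]
85.2 [0.56972662 0.02322956] start [0.53484914 0.02615546]
90.0 [0.58066685 0.02164966] start [0.54566685 0.02164824]
94.8 [0.59179066 0.02104261] start [0.55691341 0.01811389]
```

>>> drive_tool(moves=[[0,0,-10.2,0,0,0,0],[0,0,-10.2,0,0,0,0],[0,0,-10.2,0,0,0,0],[0,0,-10.2,0,0,0,0],[0,0,-10.2,0,0,0,0],[0,0,-10.2,0,0,0,0],[0,0,-10.2,0,0,0,0],[0,0,-10.2,0,0,0,0]])

```text
clock: 1.1
position: [0.1315, -0.5595, 0.2239]
tcp_rot: [-180.0, -0.1, 95.2]
force: [0.3, -0.1, 0.2]
finger_gap: 0.0177
```

>>> drive_tool(moves=[[0,0,0,42,29.8,0,0],[0,0,0,42,29.8,0,0],[0,0,0,42,29.8,0,0],[0,0,0,42,29.8,0,0],[0,0,0,42,29.8,0,0],[0,0,0,42,29.8,0,0],[0,0,0,42,29.8,0,0],[0,0,0,42,29.8,0,0],[0,0,0,42,29.8,0,0],[0,0,0,42,29.8,0,0],[0,0,0,42,29.8,0,0],[0,0,0,42,29.8,0,0],[0,0,0,42,29.8,0,0],[0,0,0,42,29.8,0,0],[0,0,0,0,0,0,0]])

```text
clock: 2.98
position: [0.4989, 0.0639, 0.2237]
tcp_rot: [-180.0, -0.0, 95.1]
force: [0.1, -0.0, -0.0]
finger_gap: 0.0006
```

```bash
python3 - <<'E'
from h import *
import cv2
s=bot.get_state();print(s['position'],s['tcp_rot'],s['force'])
np.save('s1.npy',np.r_[s['position'],s['tcp_rot']])
cv2.imwrite("pics/wrist1.png",bot.snapshot("wrist"))
E
```

```text
[0.4988822  0.0638941  0.22373911] [-1.79977129e+02 -4.69309999e-02  9.50836117e+01] [ 0.12337185 -0.03562618 -0.03013797]
```

View pics/wrist1.png

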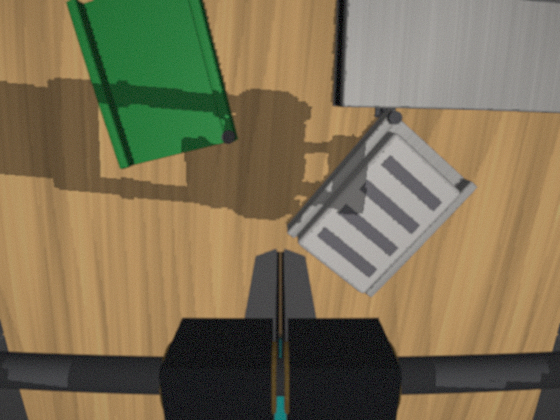

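The close view shows the pin at (394,117), the +y rail running to its outer corner at (290,230), and the mouth's deck edge along row 105.

```bash
python3 - <<'E'
from h import *
from scipy.spatial.transform import Rotation as R
v=np.load('s1.npy');T=np.eye(4);T[:3,3]=v[:3];T[:3,:3]=R.from_euler('xyz',v[3:],degrees=True).as_matrix()
w=lambda u,vv,z:pt('wrist',u,vv,z,T)
pin=w(394,117,.031);c=w(290,230,.031);d=pin-c
print(pin,c,np.hypot(*d[:2]),np.degrees(np.arctan2(d[1],d[0])))
A=w(337,104,.062);B=w(557,110,.062);d=B-A;print(A,B,np.hypot(*d[:2]),np.degrees(np.arctan2(d[1],d[0])))
print(w(474,185,.031),w(370,293,.031))
E
```

```text
[0.59756549 0.14284372 0.031     ] [0.51264654 0.02533134 0.031     ] 0.14498408954194364 54.14668065793534
[0.53916182 0.14896737 0.062     ] [0.73071437 0.16448215 0.062     ] 0.19217983702956187 4.630555703575594
[0.68727691 0.0869336  0.031     ] [ 0.60306054 -0.03697712  0.031     ]
```

>>> drive_tool(moves=[[0,0,0,0,0,40,0],[0,0,0,0,0,45,0],[0,0,0,0,0,45,0],[0,0,0,0,0,35,0],[0,0,0,0,0,18,0],[0,0,0,0,0,7.5,0],[0,0,0,0,0,0,0]])

```text
clock: 3.9
position: [0.4975, 0.0604, 0.034]
tcp_rot: [-180.0, 0.0, 94.8]
force: [-0.0, 0.6, 0.3]
finger_gap: 0.0005
```

>>> drive_tool(moves=[[0,0,0,-5.5,7,0,0],[0,0,0,-5.5,7,0,0],[0,0,0,-3.6,3.9,0,0],[0,0,0,-3.6,3.9,0,0],[0,0,0,-3.2,4.1,0,0],[0,0,0,-3.2,4.1,0,0],[0,0,0,-3,4.4,0,0],[0,0,0,-3,4.4,0,0],[0,0,0,-2.5,4.7,0,0],[0,0,0,-2.5,4.7,0,0],[0,0,0,0,0,0,0]])

```text
clock: 5.28
position: [0.5477, 0.0308, 0.0338]
tcp_rot: [-179.8, -0.1, 94.8]
force: [-2.9, 3.5, 0.2]
finger_gap: 0.0006
```

```bash
python3 - <<'E'
from h import *
import cv2
s=bot.get_state();print(s['position'],s['tcp_rot'],s['force'])
im=bot.snapshot("scene");cv2.imwrite("pics/scene2.png",cv2.resize(im[60:260,220:480],None,fx=2.9,fy=2.9,interpolation=cv2.INTER_CUBIC))
E
```

```text
[0.54767251 0.03077276 0.03381957] [-1.79824995e+02 -1.36111812e-01  9.47791274e+01] [-2.93215299  3.54414581  0.24281529]
```

View pics/scene2.png

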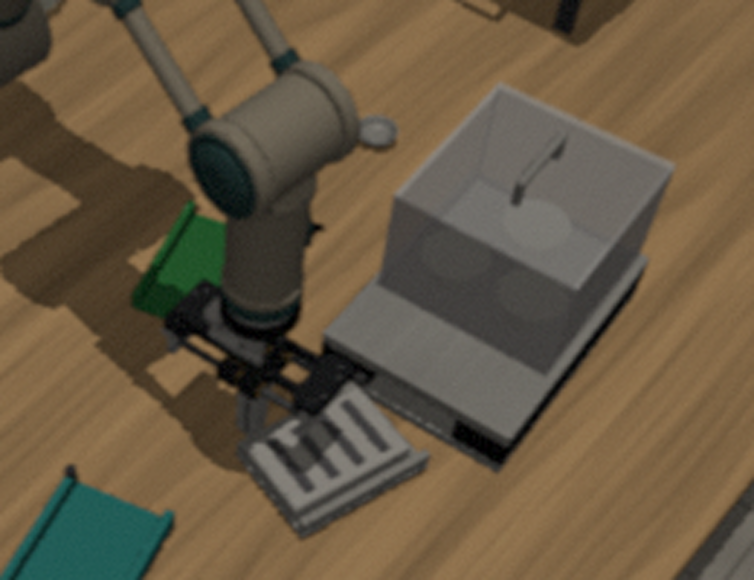

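The shelf is swinging with the plate still on it, pushed at about 4.5 N. I'll continue along the arc.

>>> drive_tool(moves=[[0,0,0,-2.2,5,0,0],[0,0,0,-2.2,5,0,0],[0,0,0,-1.7,5.1,0,0],[0,0,0,-1.7,5.1,0,0],[0,0,0,-1.3,5,0,0],[0,0,0,-1.3,4,0,0],[0,0,0,0,0,0,0]])

```text
clock: 6.2
position: [0.5772, 0.0225, 0.0336]
tcp_rot: [-179.8, -0.1, 94.8]
force: [-3.4, 2.5, 0.1]
finger_gap: 0.0003
```

>>> drive_tool(moves=[[0,0,0,-0.8,3,0,0],[0,0,0,-0.5,2,0,0],[0,0,0,0,0,0,0]])

```text
clock: 6.58
position: [0.5819, 0.0217, 0.0335]
tcp_rot: [-179.8, -0.1, 94.8]
force: [-4.2, 3.6, 0.5]
finger_gap: 0.0005
```

>>> drive_tool(moves=[[0,0,0,-0.4,2,0,0],[0,0,0,-0.3,2,0,0],[0,0,0,0,0,0,0]])

```text
clock: 6.95
position: [0.5858, 0.0213, 0.0335]
tcp_rot: [-179.7, -0.1, 94.8]
force: [-5.5, 3.5, 0.1]
finger_gap: 0.0004
```

>>> drive_tool(moves=[[0,0,0,-0.3,2,0,0],[0,0,0,0,1,0,0],[0,0,0,0,0,0,0]])

```text
clock: 7.32
position: [0.5885, 0.0214, 0.0335]
tcp_rot: [-179.7, -0.1, 94.8]
force: [-5.8, 3.6, 0.3]
finger_gap: 0.0007
```

>>> drive_tool(moves=[[0,0,0,0,1.5,0,0],[0,0,0,0,0,0,0]])

```text
clock: 7.58
position: [0.59, 0.0214, 0.0335]
tcp_rot: [-179.7, -0.1, 94.8]
force: [-4.2, 3.6, 0.8]
finger_gap: 0.0004
```

>>> drive_tool(moves=[[0,0,0,0,1.5,0,0],[0,0,0,0,0,0,0]])

```text
clock: 7.82
position: [0.5915, 0.0215, 0.0335]
tcp_rot: [-179.7, -0.1, 94.8]
force: [-4.4, 3.4, 0.7]
finger_gap: 0.0007
```

>>> drive_tool(moves=[[0,0,0,0,1,0,0],[0,0,0,0,0,0,0]])

```text
clock: 8.07
position: [0.5923, 0.0216, 0.0335]
tcp_rot: [-179.7, -0.1, 94.8]
force: [-5.8, 3.3, 2.2]
finger_gap: 0.0002
```

>>> drive_tool(moves=[[0,0,0,0,1,0,0],[0,0,0,0,0,0,0]])

```text
clock: 8.32
position: [0.5932, 0.0216, 0.0335]
tcp_rot: [-179.7, -0.1, 94.8]
force: [-6.2, 2.5, 1.3]
finger_gap: 0.0002
```

>>> drive_tool(moves=[[0,0,0,0,1,0,0],[0,0,0,0,0,0,0]])

```text
clock: 8.57
position: [0.5939, 0.0217, 0.0335]
tcp_rot: [-179.6, -0.1, 94.8]
force: [-6.5, 3.0, 0.9]
finger_gap: 0.0004
```

```bash
python3 - <<'E'
from h import *
import cv2
s=bot.get_state();print(s['position'],s['tcp_rot'],s['force'])
np.save('s3.npy',np.r_[s['position'],s['tcp_rot']])
im=bot.snapshot("top");cv2.imwrite("pics/top3.png",cv2.resize(im[95:225,165:305],None,fx=5.5,fy=4.5,interpolation=cv2.INTER_CUBIC))
im=bot.snapshot("scene");cv2.imwrite("pics/scene3.png",cv2.resize(im[120:250,280:440],None,fx=4.5,fy=4.5,interpolation=cv2.INTER_CUBIC))
E
```

```text
[0.59394526 0.02171753 0.03354192] [-1.79641935e+02 -9.65866461e-02  9.48234315e+01] [-6.54725856  2.97813087  0.94692676]
```

View pics/top3.png

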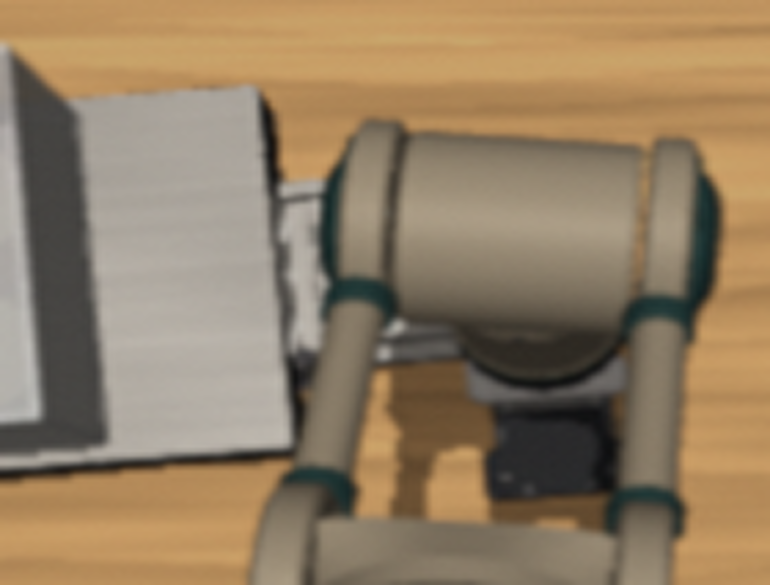

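View pics/scene3.png

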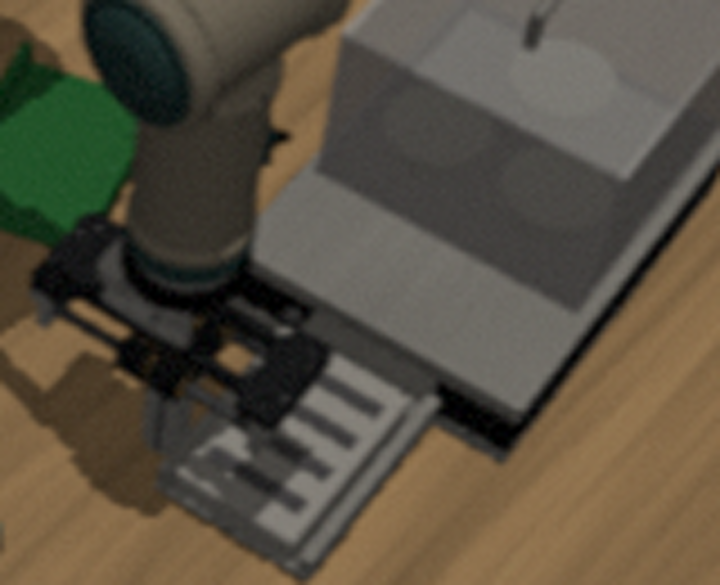

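>>> drive_tool(moves=[[0,0,0,0,1,0,0],[0,0,0,0,1,0,0],[0,0,0,0,0,0,0]])

```text
clock: 9.05
position: [0.5944, 0.0217, 0.0335]
tcp_rot: [-179.5, -0.1, 94.8]
force: [-8.9, 2.5, 4.1]
finger_gap: 0.0007
```

>>> drive_tool(moves=[[0,0,0,0,1,0,0],[0,0,0,0,0,0,0]])

```text
clock: 9.3
position: [0.5945, 0.0218, 0.0336]
tcp_rot: [-179.4, -0.1, 94.9]
force: [-9.9, 2.8, 5.8]
finger_gap: 0.0004
```

>>> drive_tool(moves=[[0,0,0,0,1,0,0],[0,0,0,0,0,0,0]])

```text
clock: 9.55
position: [0.5945, 0.0218, 0.0335]
tcp_rot: [-179.2, -0.1, 94.9]
force: [-12.1, 2.2, 6.6]
finger_gap: 0.0005
```

The arm stopped at x=0.5945 while the force rose to about 12 N, so the shelf is against the mouth face. Next I'll back off, lift, and move behind the plate.

>>> drive_tool(moves=[[0,0,0,0,-10,0,0],[0,0,0,0,-20,0,0],[0,0,0,0,-10,-20,20],[0,0,0,-5,0,-40,40],[0,0,0,-15,0,-40,50],[0,0,0,-25,0,-40,50],[0,0,0,-25,15,-20,50],[0,0,0,-30,30,0,50],[0,0,0,0,35,0,50],[0,0,0,0,24,0,50],[0,0,0,0,0,0,50]])

```text
clock: 10.92
position: [0.675, -0.0734, 0.1951]
tcp_rot: [179.8, 0.1, 94.8]
force: [-1.6, -0.5, -0.5]
finger_gap: 0.0502
```

```bash
python3 - <<'E'
from h import *
import cv2
s=bot.get_state();print(s['position'],s['tcp_rot'],s['force'])
np.save('s4.npy',np.r_[s['position'],s['tcp_rot']])
cv2.imwrite("pics/wrist4.png",bot.snapshot("wrist"))
im=bot.snapshot("scene");cv2.imwrite("pics/scene4.png",cv2.resize(im[120:250,280:440],None,fx=4.5,fy=4.5,interpolation=cv2.INTER_CUBIC))
E
```

```text
[ 0.67502874 -0.07340959  0.19514063] [1.79819176e+02 8.19261962e-02 9.48354869e+01] [-1.58257162 -0.48572524 -0.48562705]
```

View pics/wrist4.png

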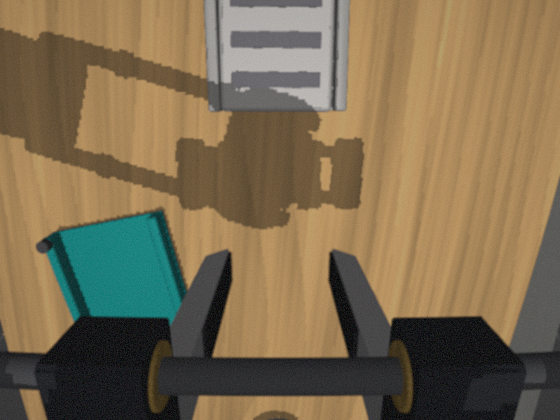

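View pics/scene4.png

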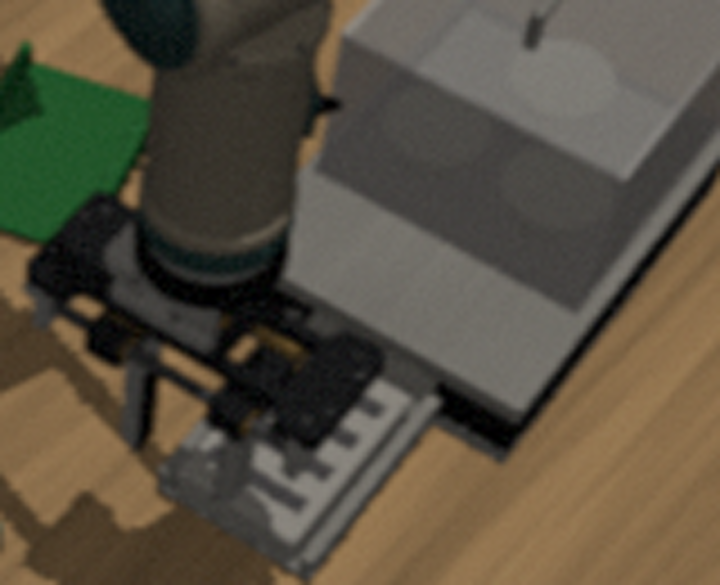

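```bash
python3 - <<'E'
from h import *
import cv2
from scipy.spatial.transform import Rotation as R
v=np.load('s4.npy');T=np.eye(4);T[:3,3]=v[:3];T[:3,:3]=R.from_euler('xyz',v[3:],degrees=True).as_matrix()
w=lambda u,vv,z:pt('wrist',u,vv,z,T)
for a,b,z in[((207,2),(210,109),.031),((349,2),(346,109),.031),((210,110),(346,110),.031),((222,109),(335,109),.041)]:
    A=w(*a,z);B=w(*b,z);d=B-A;print(A[:2],B[:2],np.hypot(*d[:2]),np.degrees(np.arctan2(d[1],d[0])))
im=cv2.imread('pics/wrist4.png');cv2.imwrite('pics/wrist4c.png',cv2.resize(im[0:130,190:370],None,fx=4.4,fy=4.4,interpolation=cv2.INTER_CUBIC))
Tt=w(152,212,.031);print('turq',Tt)
E
```

```text
[0.60525686 0.08095468] [ 0.61121201 -0.00167117] 0.0828401757033057 -85.87760871046883
[0.71692593 0.09038775] [0.72466217 0.00782873] 0.08292068965974449 -84.64670368749285
[ 0.61124383 -0.00248778] [0.72476514 0.00701723] 0.11391853230447523 4.786145460437374
[ 6.22688237e-01 -5.94023968e-04] [0.71398537 0.00705549] 0.09161703999785396 4.789456090020939
turq [ 0.56180126 -0.09591734  0.031     ]
```

View pics/wrist4c.png

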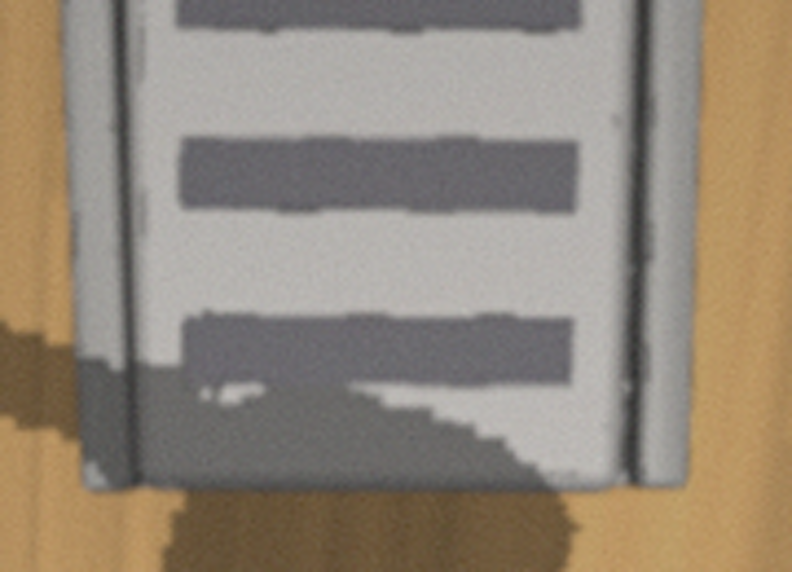

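The shelf reads about 94.7° against 94.7° for the base, so it is in line. The plate rear is flush with the shelf end at about (0.668, 0.003). I'll lower the open fingers behind it.

>>> drive_tool(moves=[[0,0,0,0,0,40,50],[0,0,0,0,0,45,50],[0,0,0,0,0,45,50],[0,0,0,0,0,20,50],[0,0,0,0,0,7,50],[0,0,0,0,0,0,50]])

```text
clock: 11.78
position: [0.6729, -0.073, 0.0378]
tcp_rot: [180.0, 0.0, 94.8]
force: [-0.1, 0.2, -0.4]
finger_gap: 0.0497
```

>>> drive_tool(moves=[[0,0,0,15,0,0,50],[0,0,0,15,0,0,50],[0,0,0,15,0,0,50],[0,0,0,8,0,0,50],[0,0,0,0,0,0,50]])

```text
clock: 12.4
position: [0.6686, -0.019, 0.037]
tcp_rot: [-180.0, 0.0, 94.9]
force: [0.3, -0.8, -0.5]
finger_gap: 0.05
```

>>> drive_tool(moves=[[0,0,0,5,0,0,50],[0,0,0,5,0,0,50],[0,0,0,5,0,0,50],[0,0,0,5,0,0,50],[0,0,0,5,0,0,50],[0,0,0,0,0,0,50]])

```text
clock: 13.15
position: [0.6664, 0.0057, 0.0369]
tcp_rot: [-180.0, -0.0, 94.8]
force: [-0.2, 0.4, 0.0]
finger_gap: 0.0502
```

```bash
python3 - <<'E'
from h import *
import cv2
s=bot.get_state();print(s['position'],s['force'])
im=bot.snapshot("scene");cv2.imwrite("pics/scene5.png",cv2.resize(im[120:250,280:440],None,fx=4.5,fy=4.5,interpolation=cv2.INTER_CUBIC))
cv2.imwrite("pics/wrist5.png",bot.snapshot("wrist"))
E
```

```text
[0.66639721 0.00565142 0.03691494] [-0.15900842  0.38292643  0.02292084]
```

View pics/scene5.png

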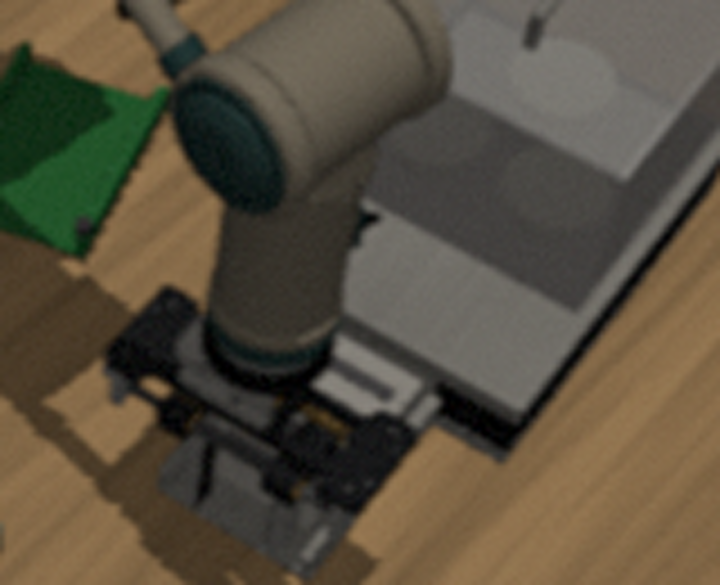

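View pics/wrist5.png

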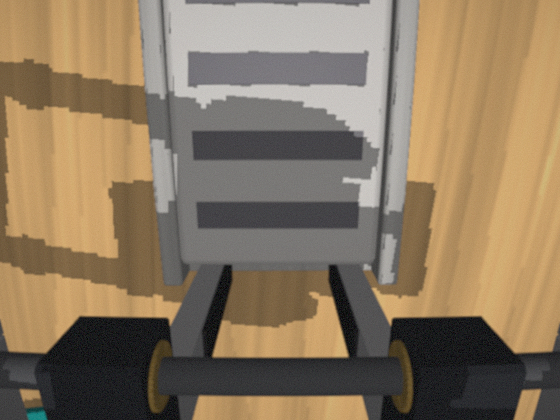

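The plate is moving straight into the slot, with both fingers on its rear face at row 265. I'll push most of the way, then go slowly and watch the force.

>>> drive_tool(moves=[[0,0,0,5,0,0,50],[0,0,0,5,0,0,50],[0,0,0,5,0,0,50],[0,0,0,5,0,0,50],[0,0,0,5,0,0,50],[0,0,0,5,0,0,50]])

```text
clock: 14.0
position: [0.664, 0.0351, 0.037]
tcp_rot: [180.0, 0.0, 94.8]
force: [0.0, -3.3, -0.2]
finger_gap: 0.0501
```

>>> drive_tool(moves=[[0,0,0,5,0,0,50],[0,0,0,5,0,0,50],[0,0,0,5,0,0,50],[0,0,0,5,0,0,50],[0,0,0,5,0,0,50]])

```text
clock: 14.62
position: [0.6619, 0.0599, 0.037]
tcp_rot: [180.0, 0.0, 94.8]
force: [1.0, -3.2, -0.1]
finger_gap: 0.0501
```

>>> drive_tool(moves=[[0,0,0,2,0,0,50],[0,0,0,2,0,0,50],[0,0,0,2,0,0,50]])

```text
clock: 15.0
position: [0.6614, 0.0656, 0.037]
tcp_rot: [180.0, 0.0, 94.8]
force: [0.5, -2.8, 0.8]
finger_gap: 0.0498
```

>>> drive_tool(moves=[[0,0,0,2,0,0,50],[0,0,0,2,0,0,50],[0,0,0,2,0,0,50]])

```text
clock: 15.38
position: [0.6609, 0.0717, 0.037]
tcp_rot: [180.0, 0.0, 94.8]
force: [-0.1, -3.6, 1.2]
finger_gap: 0.0498
```

>>> drive_tool(moves=[[0,0,0,2,0,0,50],[0,0,0,2,0,0,50],[0,0,0,2,0,0,50]])

```text
clock: 15.75
position: [0.6604, 0.0777, 0.037]
tcp_rot: [180.0, 0.0, 94.8]
force: [-0.2, -3.6, 1.5]
finger_gap: 0.05
```

>>> drive_tool(moves=[[0,0,0,1.5,0,0,50],[0,0,0,1.5,0,0,50],[0,0,0,1.5,0,0,50]])

```text
clock: 16.12
position: [0.6601, 0.082, 0.037]
tcp_rot: [180.0, 0.0, 94.8]
force: [1.1, -3.8, 0.7]
finger_gap: 0.0498
```

>>> drive_tool(moves=[[0,0,0,1.5,0,0,50],[0,0,0,1.5,0,0,50],[0,0,0,1.5,0,0,50]])

```text
clock: 16.5
position: [0.6597, 0.0865, 0.037]
tcp_rot: [180.0, 0.0, 94.8]
force: [-0.1, -4.8, 2.2]
finger_gap: 0.0499
```

>>> drive_tool(moves=[[0,0,0,1.5,0,0,50],[0,0,0,1.5,0,0,50],[0,0,0,1.5,0,0,50]])

```text
clock: 16.88
position: [0.6596, 0.0876, 0.037]
tcp_rot: [-180.0, 0.4, 94.9]
force: [0.5, -14.3, 2.0]
finger_gap: 0.0501
```

>>> drive_tool(moves=[[0,0,0,1,0,0,50],[0,0,0,0,0,0,50],[0,0,0,0,0,0,50]])

```text
clock: 17.25
position: [0.6596, 0.0876, 0.0371]
tcp_rot: [-180.0, 0.4, 94.9]
force: [0.4, -14.6, 2.3]
finger_gap: 0.0504
```

>>> drive_tool(moves=[[0,0,0,1.5,0,0,50],[0,0,0,0,0,0,50]])

```text
clock: 17.5
position: [0.6596, 0.0877, 0.0371]
tcp_rot: [-180.0, 0.6, 94.9]
force: [-0.1, -17.1, 2.0]
finger_gap: 0.0504
```

>>> drive_tool(moves=[[0,0,0,-5,0,0,50],[0,0,0,-5,0,0,50],[0,0,0,-15,0,0,50],[0,0,0,-30,0,0,50],[0,0,0,-40,0,-10,50],[0,0,0,-30,0,-40,50],[0,0,0,-10,0,-50,50],[0,0,0,0,0,-50,50],[0,0,0,0,0,0,50]])

```text
clock: 18.62
position: [0.6731, -0.0414, 0.192]
tcp_rot: [179.5, 0.1, 94.8]
force: [-0.3, 0.2, -0.2]
finger_gap: 0.0498
```

```bash
python3 - <<'E'
from h import *
import cv2
s=bot.get_state();print(s['position'],s['tcp_rot'],s['force'])
np.save('s6.npy',np.r_[s['position'],s['tcp_rot']])
cv2.imwrite("pics/wrist6.png",bot.snapshot("wrist"))
im=bot.snapshot("scene");cv2.imwrite("pics/scene6.png",im)
im=bot.snapshot("top");cv2.imwrite("pics/top6.png",im)
E
```

```text
[ 0.6731146  -0.04144059  0.19198397] [1.79451683e+02 8.04994420e-02 9.48065585e+01] [-0.27247978  0.16404755 -0.16998289]
```

View pics/wrist6.png

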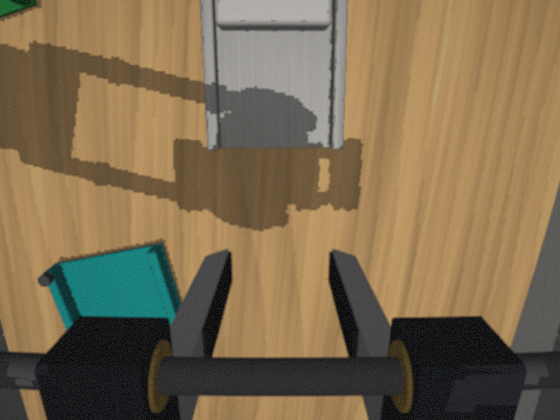

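View pics/scene6.png

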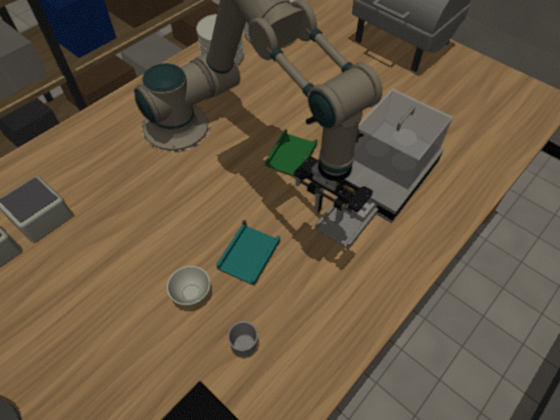

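```bash
python3 - <<'E'
from h import *
from scipy.spatial.transform import Rotation as R
v=np.load('s6.npy');T=np.eye(4);T[:3,3]=v[:3];T[:3,:3]=R.from_euler('xyz',v[3:],degrees=True).as_matrix()
w=lambda u,vv,z:pt('wrist',u,vv,z,T)
for n,a,b,z in[('Lrail',(202,2),(208,148),.031),('Rrail',(347,2),(344,148),.031),('end',(208,149),(344,149),.031),('platerear',(219,24),(328,24),.041)]:
    A=w(*a,z);B=w(*b,z);d=B-A;print(n,A[:2].round(4),B[:2].round(4),np.hypot(*d[:2]).round(4),np.degrees(np.arctan2(d[1],d[0])).round(2))
print(bot.get_state()['joint_velocities'].round(2))
E
```

```text
Lrail [0.6012 0.112 ] [ 0.6105 -0.0018] 0.1142 -85.35
Rrail [0.7141 0.1216] [0.7257 0.0076] 0.1145 -84.19
end [ 0.6105 -0.0027] [0.7258 0.0068] 0.1157 4.69
platerear [0.6169 0.095 ] [0.6999 0.102 ] 0.0833 4.81
[ 0.19  0.98  1.09 -0.13  0.01 -0.01]
```

```bash
python3 -c "
from rig import bot
print(bot.hand_in())"
```

```text
the job is handed in; nothing more can be done
None
```

I swung the shelf into line with the slot, pushed the cold plate in until it came up solid, backed the arm away, and handed the job in at about 18.8 s. The hand-in gives no verdict.

- **Shelf:** it stopped against the mouth face at about 12 N. The last wrist picture puts it in line within about 1° of the base: its rails read 94.65° and 95.8° and its end edge 94.7°, against 94.6–94.85° for the base.
- **Plate:** push resistance was 3–5 N, then rose sharply to 14 N. The arm stayed within 0.1 mm when I pressed on to 17 N, the highest reading and well under the 40 N limit.
- **Final position:** the plate's rear face stands about 55 mm out of the mouth, which fits the stated 35–65 mm, and it is square to within about 0.2°. Finger contact and the picture put the rear face about 3 mm apart, which is within calibration error.
- **Bystanders:** the bowl and cup are at the same pixels as at the start. The arm hid the spoon in the last scene picture, so I did not recheck it, but the arm never went near it.
- **Not confirmed:** the feeler's travel can't be read directly, so "home" rests on the felt stop and the plate's position.

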